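# Start the filter plug square with the fork driver

## Task

Start the bar-headed filter plug on the pump module. Take the fork driver by its T-handle, set it down square and centred over the plug with its two jaws astride the bar before you turn anything, then turn the plug about 70 degrees clockwise (seen from above) with it, and let go, leaving the driver standing upright on the plug. Do not shift the round-handled socket driver.

Things in the scene. Friction and masses are not known exactly. Their poses are not given: they have to be found in the camera images.
- fork_driver: Loose fork driver, 78 mm tall, 0.24 to 0.4 kg, upright on its jaws. Origin: centre of its underside; z up, x along the blue T-handle (80 long in x, 18 thick, 54 to 78 mm up). Below: neck 18 in diameter, then from 28 mm down a 60 x 38 mm steel plate with two jaws; the slot between them runs along x, parallel to the handle, open-ended, 18 wide, 20 deep. A half turn about z changes nothing.
- plug_seat (a point): On the plug's axis, on top of its round steel flange (74 across), 64 mm above the bench. Here rises the plug's dark steel bar: 50 long (x, turns with it), 8 thick, 14 mm high, rounded top; z up. A half turn leaves it the same. Driver seated: jaws on the flange, its origin here, its x along the bar. The like flange 110 mm away on the white module has only a low round cap 44 across, already home.
- plug (a joint): Turning of the plug about its vertical axis, rad: 0 at the start, growing clockwise seen from above; about 1.2 wanted, no stop before 2.6. Stiff (0.12 N m); stays where it is left. In the driver's slot the bar has 5 mm of play each side and about 12 degrees of turning play each way, which the driver must take up before the bar follows.
- socket_driver: Bystander: loose driver 78 mm tall with a round blue knob handle (34 mm across) and a round steel socket (44 mm across) on which it stands. Origin: centre of its underside. It does not fit the bar and is left alone. It may stand at either of the two drivers' places.
There are look-alikes about, which are no part of the job. Leave any brown or yellow look-alike of the fork_driver alone.

How it is judged:
On the way, in this order (a step that is already met when the one before it is completed fails the run):
1. the driver is down over the plug, upright and centred, and the plug has not been turned yet (horizontal distance between fork_driver and plug_seat below 0.013 m and z of fork_driver in the frame of plug_seat below 0.007 m and angle between fork_driver's own z axis and vertical below 0.18 rad and value of joint plug below 0.3 rad), for 0.2 s.
2. the plug is turned clockwise with the driver still upright and centred on it (horizontal distance between fork_driver and plug_seat below 0.013 m and z of fork_driver in the frame of plug_seat below 0.007 m and angle between fork_driver's own z axis and vertical below 0.18 rad and value of joint plug above 0.85 rad), for 0.2 s.
At the end, for the whole second after the job is handed in: The plug is turned at least 0.85 rad (49 degrees) clockwise from its start and is still; the fork driver stands at rest over it, released, its axis within 13 mm of the plug's axis, within 10 degrees of upright, its jaws no more than 7 mm above the flange (all of step 2 and linear speed of fork_driver below 0.03 m/s and velocity of joint plug below 0.1 rad/s); the robot touches nothing.
It fails at once if the plug is turned by more than 0.3 rad while the driver is not upright and centred down over it (value of joint plug above 0.3 rad and not (horizontal distance between fork_driver and plug_seat below 0.018 m and z of fork_driver in the frame of plug_seat below 0.012 m and angle between fork_driver's own z axis and vertical below 0.25 rad)).
It fails at once if the socket driver is shifted by more than 30 mm (distance of socket_driver from where it was at the start of the episode above 0.03 m).
It also fails if it takes over 45 s, if anything falls off the work surface, if the arm or the gripper's body presses on something with over 40 N, if the wrist force passes 120 N, or if a joint passes its speed limit or range.

## Robot

A 6-joint arm with a two-finger parallel gripper is mounted at the origin on the work surface. World frame = base frame: x ahead of the robot, y to its left, z up, the work surface at z = 0. Lengths are in m, angles in rad, forces in N, time in s.
With the tool pointing down it reaches from about 0.25 to 0.8 m from the base axis. Payload 3.9 kg.
Tool frame: the origin (TCP) lies at the very end of the fingers, on their centre line; the grasp point (between the pads) lies 19 mm behind it; z points along the fingers, y is the line along which they close (so a half turn about z gives the same grasp; the last joint's range is limited). The gripper opens to 85 mm and grips with 20 to 120 N. Pads are 22 mm wide; open, the fingers measure 114 mm over their backs; the gripper's body (76 mm by 85 mm) begins 54 mm behind the grasp point. The pads swing forward as they close: fully open they stand 13 mm farther back than shut.
Start: joints at [-1.151, 0.26, -0.138, 1.173, 0, 1.571], TCP at [0.214, -0.479, 0.231] pointing down, gripper open.
Joint ranges: [-2.78, 2.78], [-0.83, 1.72], [-1.28, 1.37], [-1.9, 2.12], [-1.57, 1.48], [-3.14, 3.14]. Speed limits (rad/s): [2.57, 2.57, 3.14, 3.14, 3.14, 3.14].

## Interface

Orientations are given as a unit quaternion [x, y, z, w].
In Python, from plant import ctrl, jaws, readout, optics gives the robot as it stands. Calls block until the motion is done:
- ctrl.move_ptp(position, orientation): joint-space move of the TCP to a pose.
- ctrl.line_to(position, frame=None, rate=0.15, f_stop=None): straight line of the TCP; frame=None keeps the orientation; rate is the mean speed in m/s. With f_stop (N) it stops when the force on the tool has changed by that much, and returns True; else False.
- ctrl.set_joints(angles): joint-space move.
- jaws.command_gripper(opening, grip_force=None): finger opening in m; grip_force is the grip in N (None keeps the last); returns when the fingers have stopped.
- ctrl.sleep(seconds).
- ctrl.solve_ik(position, orientation): joint angles nearest the present ones, or None.
- readout.get_state(): the state.
- optics.read_camera(name): name is "scene" or "top"; returns a dict with "pixels" (400x640x3 uint8, red, green, blue), "z_map" (400x640 float32, m along the optical axis (not along the pixel's ray), 0 where there is no reading), "fx", "fy", "cx", "cy" (pixels), "extrinsics" (4x4, takes a point from world to camera coordinates). Camera axes: x right, y down, z forward; pixel columns grow to the right and rows downward; lengths in m; the calibration is good to about 2 mm. A picture is of the moment at which its call begins.
A pose or a line that the arm cannot do raises ctrl.MotionError and nothing moves.
- ctrl.close_job(): hands the job in; it is judged then, once.
Trained networks look in a picture, given as the dict that the camera call returned (one of the last four; its "shot" number tells which), for a name from the list of things; names that differ only in an ending like _2 or _b are one class to them, and where a whole thing is asked for, a point or a joint stands for the part that bears it (a point fixed in the world has none). Each returns a list of dicts, best first, with "confidence" (0 to 1); they miss things now and then, are a little off and sometimes report something else, mostly with a low value. They report only what shows in the picture. A call takes as long as a camera call. They do not tell look-alikes from the thing itself.
- optics.look_for(picture, query): "xyz" ([x, y, z] in m, in world coordinates, good to about 4 mm: the middle of the surface that is visible of it).
- optics.masks_of(picture, query): "mask" (400x640 bool, what is visible of it).
The state is a dict: "time": time; "joint_positions": joint angles; "qd": joint speeds; "effort": joint torques, N m; "eef_pos": TCP position; "tcp_rot": TCP orientation; "ft_force": force on the tool from outside, world axes, zero at the start; "wrist_torque": the same for the moment, N m; "opening": finger opening in m; "gripper_force": force on a finger pad.
Only numpy, scipy, OpenCV 4.12 (cv2) and the standard library are available. Lean on these libraries where they do the work, as an engineer would, in place of code of your own. Each camera call takes 0.05 s, during which the arm holds its last target. There are 200 camera calls.

## Working session

There is one attempt and no reset: what is moved stays moved. The work goes in short steps, each a Python script; the robot and the scene stay as the last script left them, time stands still between calls to the robot, and variables do not carry over. Pictures are saved under pics/ and viewed, at most 10 in all, crops included, and the job is handed in when it is done.

```bash
ls; mkdir -p pics; cat > h.py <<'E'
import numpy as np, cv2
from plant import ctrl, jaws, readout, optics
def world(p):
    z=p["z_map"]; v,u=np.mgrid[0:400,0:640]
    c=np.stack([(u-p["cx"])/p["fx"]*z,(v-p["cy"])/p["fy"]*z,z,np.ones_like(z)],-1)
    return (c@np.linalg.inv(p["extrinsics"]).T)[...,:3]
def save(p,n): cv2.imwrite(f"pics/{n}.png",p["pixels"][...,::-1])
E
python3 - <<'E'
from h import *
ps={c:optics.read_camera(c) for c in("top","scene")}
for c,p in ps.items():
    save(p,c+"0"); np.savez(c+"0.npz",**p)
    for q in("fork_driver","plug_seat","socket_driver"):
        for r in optics.look_for(p,q):
            X=np.r_[r["xyz"],1]; k=p["extrinsics"]@X
            print(c,q,np.round(r["xyz"],3),round(r["confidence"],2),int(k[0]/k[2]*p["fx"]+p["cx"]),int(k[1]/k[2]*p["fy"]+p["cy"]))
im=np.vstack([ps["top"]["pixels"],ps["scene"]["pixels"]])[...,::-1]
cv2.imwrite("pics/both.png",cv2.resize(im,(480,600),interpolation=cv2.INTER_AREA))
E
```

```text
pics
top fork_driver [0.364 0.22  0.075] 0.91 250 245
top fork_driver [0.552 0.362 0.075] 0.81 190 159
top fork_driver [0.413 0.39  0.069] 0.67 176 220
top fork_driver [0.451 0.299 0.074] 0.6 217 205
top socket_driver [0.519 0.139 0.079] 0.61 289 176
scene fork_driver [0.379 0.219 0.036] 0.92 356 168
scene fork_driver [0.427 0.396 0.037] 0.88 431 167
scene fork_driver [0.46  0.293 0.032] 0.86 397 188
scene plug_seat [ 0.596 -0.261  0.08 ] 0.66 153 300
scene socket_driver [0.532 0.134 0.022] 0.91 342 232
```

View pics/top0.png

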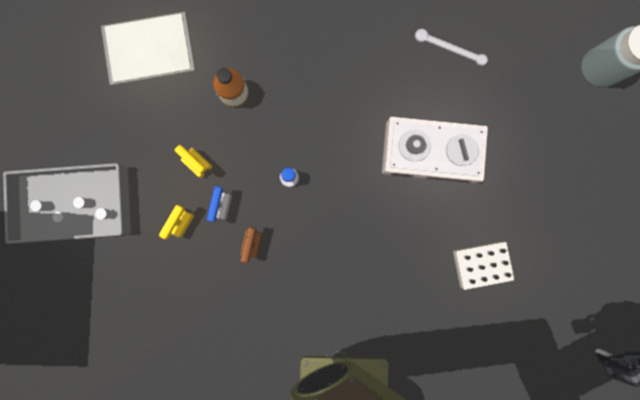

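View pics/scene0.png

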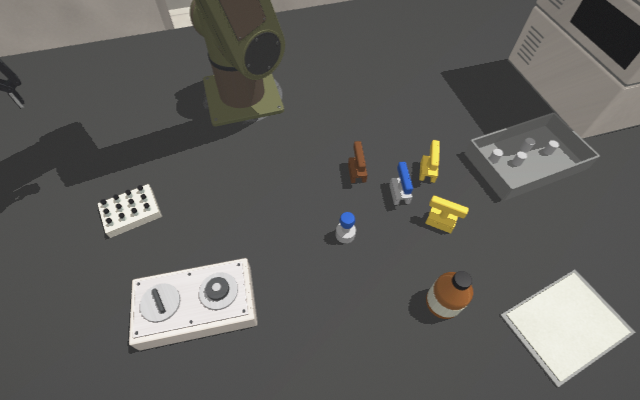

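The candidates for the fork driver in the top view are blue (217,204), brown (250,245) and yellow (192,160) and (176,221). Only the blue T-handle with the steel plate fits. The blue round knob at (289,176) is the socket driver, and the plug with the bar is at (463,150). I'll measure these and confirm them in one enlarged crop.

```bash
cat > m.py <<'E'
from h import *
def rect(P,name):
    m=np.median(P,0); r=cv2.minAreaRect((P[:,:2]*1000).astype(np.float32))
    c=P[:,:2].mean(0); e,V=np.linalg.eigh(np.cov((P[:,:2]-c).T)); a=np.degrees(np.arctan2(V[1,1],V[0,1]))
    print(name,len(P),"rect",np.round(r[0],1),np.round(r[1],1),"mean",np.round(c,4),"ang",round(a%180,1),"z",np.round(np.percentile(P[:,2],[5,50,95]),4))
def fork(p,W,c,zlo=.070):
    h=p["pixels"].astype(int); m=(h[...,2]>1.6*h[...,0])&(h[...,2]>80)&(np.hypot(W[...,0]-c[0],W[...,1]-c[1])<.07)
    rect(W[m&(W[...,2]>zlo)],"handle top"); rect(W[m],"handle all")
def bar(p,W,c):
    g=p["pixels"].max(-1); d=np.hypot(W[...,0]-c[0],W[...,1]-c[1])<.034
    rect(W[d&(g<100)],"bar dark"); rect(W[d&(W[...,2]>.072)],"bar high")
E
python3 - <<'E'
from m import *
for c in("top","scene"):
    p=dict(np.load(c+"0.npz")); W=world(p); print(c,p["fx"],np.linalg.inv(p["extrinsics"])[:3,3])
    fork(p,W,(.451,.297)); 
    s=(150,463) if c=="top" else (301,160)
    C=W[s]; print(C); bar(p,W,C)
    # flange: round grey disc above bench at 64mm, darker than module
    g=p["pixels"].max(-1); d=np.hypot(W[...,0]-C[0],W[...,1]-C[1])<.05
    print(np.round(np.percentile(W[d][:,2],[2,25,50,75,98]),4))
p=dict(np.load("top0.npz"));a=p["pixels"][...,::-1]
cv2.imwrite("pics/crop.png",np.hstack([cv2.resize(a[140:270,150:310],(400,325)),cv2.resize(a[105:195,400:500],(361,325),interpolation=cv2.INTER_CUBIC)]))
E
```

```text
top 414.3547782002679 [0.41404556 0.0914928  1.00360956]
handle top 293 rect [454.8 306.6] [18.9 79.3] mean [0.4544 0.3055] ang 169.3 z [0.0735 0.0776 0.0807]
handle all 332 rect [456.1 315.9] [38.  88.1] mean [0.4544 0.307 ] ang 167.9 z [0.0023 0.0774 0.0806]
[ 0.58984782 -0.25132635  0.07742081]
bar dark 15 rect [ 591.2 -251.5] [41.  2.] mean [ 0.5896 -0.252 ] ang 17.2 z [0.0721 0.0745 0.0785]
bar high 83 rect [ 594.  -254.1] [49.   8.9] mean [ 0.5944 -0.2534] ang 15.9 z [0.0729 0.0763 0.0794]
[0.0528 0.0555 0.0612 0.0639 0.0769]
scene 378.6072930053524 [ 0.90017008 -0.04038633  0.76554935]
handle top 247 rect [458.2 303.6] [17.9 78.3] mean [0.4602 0.302 ] ang 169.6 z [0.0716 0.0775 0.0797]
handle all 304 rect [453.8 320.5] [49.6 93.8] mean [0.4604 0.3028] ang 164.0 z [0.0612 0.0769 0.0795]
[ 0.60047932 -0.25049271  0.0781277 ]
bar dark 103 rect [ 596.  -255.8] [48.2  7.7] mean [ 0.5985 -0.2544] ang 13.9 z [0.0683 0.0767 0.079 ]
bar high 118 rect [ 594.8 -256.3] [50.9  8.1] mean [ 0.5963 -0.2556] ang 15.1 z [0.0736 0.0772 0.0793]
[0.0541 0.0565 0.0626 0.0646 0.0776]
```

View pics/crop.png

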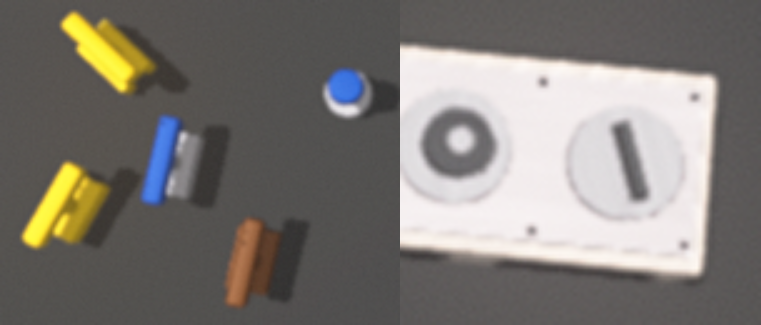

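The crop confirms it: the blue T-handle with the steel fork is the target, and the bar plug is the right-hand flange. I'll check the IK for the whole sequence, then grasp.

```bash
cat >> h.py <<'E'
from scipy.spatial.transform import Rotation as R
def Q(yaw_x,flip=0):  # tool down, closing axis (tool y) perpendicular to handle at yaw_x deg
    return (R.from_euler('z',yaw_x+180*flip,degrees=True)*R.from_euler('x',180,degrees=True)).as_quat()
F=np.array([.4565,.305]); FA=-10.5; B=np.array([.5945,-.2550]); BA=15.5
E
python3 - <<'E'
from h import *
print(readout.get_state()["tcp_rot"],readout.get_state()["ft_force"])
for f in(0,1):
  for n,p,a,z in(("grasp",F,FA,.047),("over",B,BA,.20),("seat",B,BA,.111),("end",B,BA-90,.111)):
    q=ctrl.solve_ik([*p,z],Q(a,f)); print(f,n,None if q is None else np.round(q,2))
E
```

```text
[ 9.78054453e-01  2.08349392e-01 -3.77712935e-05 -1.31321438e-04] [0.00706593 0.37870327 0.16248177]
0 grasp [ 0.59  0.44 -0.38  0.75  0.   -2.37]
0 over [-0.41  0.48  0.13  1.21  0.    2.47]
0 seat [-0.41  0.53 -0.03  1.01  0.    2.47]
0 end [-0.41  0.53 -0.03  1.01  0.   -2.25]
1 grasp [ 0.59  0.44 -0.38  0.75  0.    0.77]
1 over [-0.41  0.48  0.13  1.21  0.   -0.68]
1 seat [-0.41  0.53 -0.03  1.01  0.   -0.68]
1 end [-0.41  0.53 -0.03  1.01  0.    0.9 ]
```

```bash
python3 - <<'E'
from h import *
jaws.command_gripper(.05,60)
ctrl.move_ptp([*F,.17],Q(FA,1))
print(ctrl.line_to([*F,.047],rate=.1,f_stop=8))
print(jaws.command_gripper(.0,80)); s=readout.get_state(); print(s["eef_pos"],s["opening"],s["gripper_force"])
ctrl.line_to([*F,.20],rate=.12)
ctrl.move_ptp([*B,.22],Q(BA,1))
s=readout.get_state(); print(s["time"],s["opening"],s["eef_pos"],s["ft_force"],s["wrist_torque"])
ps=[optics.read_camera(c) for c in("top","scene")]
for c,p in zip(("top","scene"),ps):
    save(p,c+"1"); np.savez(c+"1.npz",**p)
cv2.imwrite("pics/c1.png",np.hstack([cv2.resize(p["pixels"][...,::-1][v:v+130,u:u+130],(400,400)) for p,u,v in((ps[0],400,80),(ps[1],90,210))]))
E
```

```text
False
False
[0.45679742 0.30502143 0.04756327] 0.016986704262145096 78.57048195088282
9.0083 0.016762032633262314 [ 0.59472263 -0.25394878  0.21993466] [ 0.09275451  0.45091268 -3.70604283] [-0.01052065 -0.01847885 -0.03459148]
```

View pics/c1.png

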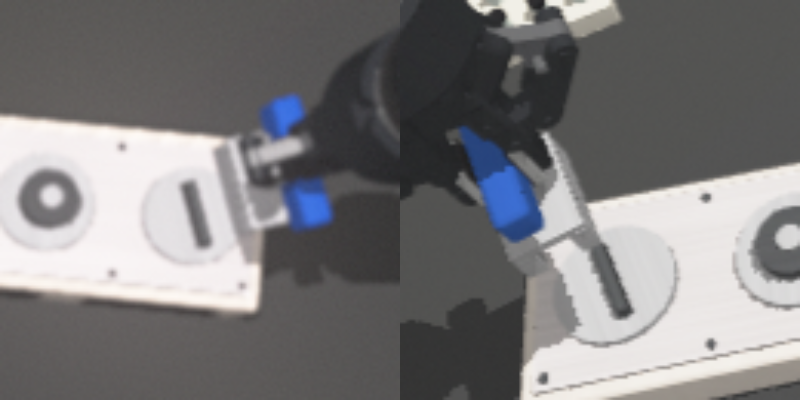

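The driver is held parallel to the bar: blue handle ends at crop (285,115) and (310,205), bar at (197,215). Next I'll measure the handle's offset in the grip and re-measure the bar.

```bash
python3 - <<'E'
from m import *
for c in("top","scene"):
    p=dict(np.load(c+"1.npz")); W=world(p)
    h=p["pixels"].astype(int); m=(h[...,2]>1.6*h[...,0])&(h[...,2]>80)&(np.hypot(W[...,0]-B[0],W[...,1]-B[1])<.08)&(W[...,2]>.18)
    P=W[m]; rect(P,c); a=np.radians(BA); L=(P[:,:2]-B)@[np.cos(a),np.sin(a)]; T=(P[:,:2]-B)@[-np.sin(a),np.cos(a)]
    print("along",np.percentile(L,[1,50,99]).round(4),"across top",np.percentile(T[P[:,2]>.245],[2,50,98]).round(4))
    bar(p,W,B)
E
```

```text
top 348 rect [ 589.1 -236.3] [79.8 49.6] mean [ 0.5886 -0.249 ] ang 16.9 z [0.2339 0.2485 0.2521]
along [-0.0398 -0.0165  0.0384] across top [-0.0044  0.0058  0.0239]
bar dark 246 rect [ 583.8 -240.5] [60.4 32.5] mean [ 0.579  -0.2358] ang 36.5 z [0.2416 0.315  0.3973]
bar high 1033 rect [ 589.8 -242.5] [67.3 41.1] mean [ 0.5868 -0.2417] ang 22.2 z [0.0766 0.2421 0.5019]
scene 493 rect [ 603.5 -249.9] [61.7 18.4] mean [ 0.6133 -0.2475] ang 20.1 z [0.2345 0.25   0.2519]
along [-0.0176  0.022   0.0404] across top [-0.0064  0.001   0.0102]
bar dark 2273 rect [ 599.5 -251.3] [55.1 66.8] mean [ 0.6062 -0.2465] ang 113.1 z [0.2299 0.3139 0.5041]
bar high 3556 rect [ 599.4 -251.3] [55.5 66.7] mean [ 0.6068 -0.2453] ang 116.9 z [0.1816 0.2934 0.5039]
```

```bash
python3 - <<'E'
from h import *
ctrl.line_to([*B,.135],rate=.1)
r=ctrl.line_to([*B,.108],rate=.03,f_stop=10)
s=readout.get_state(); print(r,s["time"],s["eef_pos"],s["ft_force"],s["wrist_torque"],s["opening"])
E
```

```text
True 10.8417 [ 0.59412806 -0.25495871  0.11160872] [-0.00861928 -0.06942016  4.50856306] [0.13809998 0.0324211  0.00873222] 0.017064243424522382
```

Seated at the expected height, since the jaws on the flange give TCP z of about 0.1115. Now I'll turn it using the last joint only.

```bash
python3 - <<'E'
from h import *
ctrl.sleep(.4)
q0=np.array(readout.get_state()["joint_positions"])
for d in range(12,85,12):
    q=q0.copy(); q[5]+=np.radians(d); ctrl.set_joints(q.tolist()); s=readout.get_state()
    print(d,round(s["time"],2),np.round(s["eef_pos"],4),np.round(s["ft_force"],1),np.round(s["wrist_torque"],2),round(s["opening"],4))
p=optics.read_camera("scene"); save(p,"s2"); cv2.imwrite("pics/c2.png",cv2.resize(p["pixels"][...,::-1][210:340,90:270],(720,520)))
E
```

```text
12 11.56 [ 0.5946 -0.2558  0.1117] [-0.  -3.2 -0.3] [-0.64 -0.16  0.04] 0.0169
24 11.88 [ 0.5946 -0.2558  0.1117] [ 0.7 -4.3 -2.1] [-1.1  -0.37  0.12] 0.0167
36 12.19 [ 0.5945 -0.2557  0.1118] [ 1.3 -5.2 -1.4] [-1.26 -0.3   0.08] 0.0171
48 12.51 [ 0.594  -0.2555  0.1117] [ 0.6 -5.6 -0.4] [-1.25 -0.09  0.08] 0.017
60 12.82 [ 0.5938 -0.2549  0.1117] [-1.1 -4.3 -0.3] [-1.03  0.14 -0.01] 0.0165
72 13.14 [ 0.5938 -0.2545  0.1117] [-0.8 -2.6  2.3] [-0.79  0.26 -0.08] 0.0169
84 13.46 [ 0.594  -0.2544  0.1117] [-0.5 -1.2  1.4] [-0.44  0.23 -0.04] 0.0167
```

View pics/c2.png

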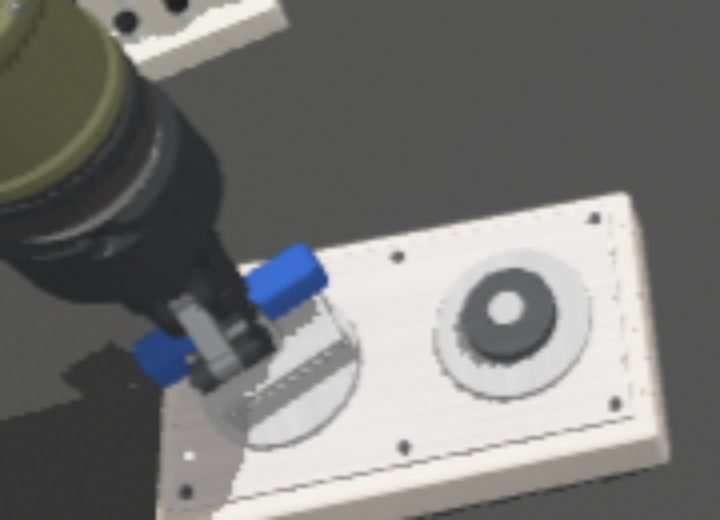

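The driver's plate covers the flange centre, with the near jaw's shaded face as the band at crop (300,375). The handle at (230,310) has turned, and the z height is unchanged. I'll release, retract and check.

```bash
python3 - <<'E'
from m import *
jaws.command_gripper(.05); ctrl.sleep(.2)
s=readout.get_state(); x=s["eef_pos"]; print(s["opening"],s["ft_force"])
ctrl.line_to([x[0],x[1],.24],rate=.08)
ctrl.move_ptp([.35,-.1,.35],s["tcp_rot"]); ctrl.sleep(.3)
ps=[optics.read_camera(c) for c in("top","scene")]
for c,p in zip(("top","scene"),ps):
    save(p,c+"3"); W=world(p); print(c); fork(p,W,B,.135)
cv2.imwrite("pics/c3.png",np.hstack([cv2.resize(p["pixels"][...,::-1][v:v+110,u:u+130],(400,338),interpolation=cv2.INTER_CUBIC) for p,u,v in((ps[0],380,90),(ps[1],100,230))]))
print(readout.get_state()["time"])
E
```

```text
0.04987252931269408 [-0.62065082  0.34214192 -0.07328765]
top
handle top 286 rect [ 591.9 -251.1] [16.9 79.5] mean [ 0.5914 -0.2502] ang 111.6 z [0.1377 0.1411 0.1437]
handle all 297 rect [ 591.8 -251.1] [17.1 79.5] mean [ 0.591  -0.2495] ang 111.8 z [0.1361 0.141  0.1437]
scene
handle top 504 rect [ 594.1 -252.3] [18.2 78.5] mean [ 0.5956 -0.2524] ang 111.4 z [0.1365 0.1416 0.1435]
handle all 683 rect [ 594.2 -252.6] [18.4 79.2] mean [ 0.5971 -0.2517] ang 111.5 z [0.1247 0.1409 0.1434]
17.4667
```

View pics/c3.png

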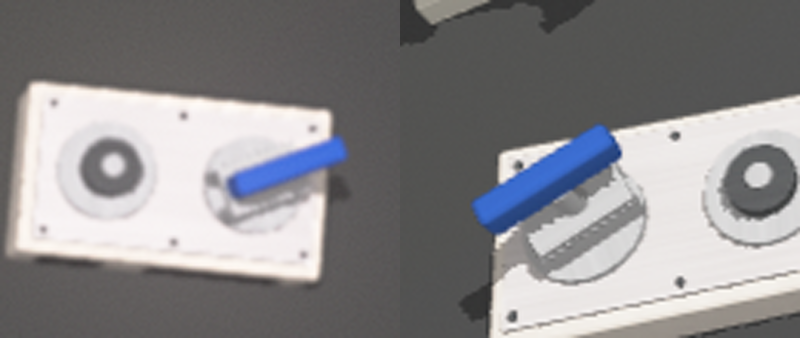

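The driver stands upright with its handle top at 0.1415 m (0.142 m expected), about 4 mm from the plug's axis, and turned 84°. Less the play, the plug has turned about 72°.

```bash
python3 -c "
from plant import ctrl
print(ctrl.close_job())"
```

```text
the job is handed in; nothing more can be done
None
```

I've handed the job in: the fork driver is released and standing upright on the plug, about 4 mm off its axis, with the plug turned about 72° clockwise (estimated from the driver's 84° turn less the 12° play) and the socket driver left alone; the hand-in returned no verdict.

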